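Wedge the rocking bench supply

ROBOT

A 6-joint arm with a two-finger parallel gripper is mounted at the origin on the work surface. World frame = base frame: x ahead of the robot, y to its left, z up, the work surface at z = 0. Lengths are in mm, angles in rad, forces in N, time in s.
With the tool pointing down it reaches from about 400 to 825 mm from the base axis. Payload 7 kg.
Tool frame: the origin (TCP) lies midway between the tips of the shut fingers; the grasp point (between the pads) lies 19 mm behind it; z points along the fingers, y is the line along which they close (so a half turn about z gives the same grasp; the last joint's range is limited). The gripper opens to 88 mm and grips with 3 to 60 N. Pads are 19 mm wide; open, the fingers measure 130 mm over their backs; the gripper's body (78 mm by 193 mm) begins 47 mm behind the grasp point.
Start: joints at [-0.862, 0.359, 0.012, 0, -1.224, -0.288], TCP at [275.703, -616.103, 226.561] pointing down, gripper open.
Joint ranges: [-3.07, 3.07], [-1.43, 2.12], [-1.02, 1.25], [-3.03, 1.67], [-3.05, -0], [-3.03, 3.03]. Speed limits (rad/s): [2.39, 2.39, 3.01, 3.14, 3.14, 3.14].

INTERFACE

Orientations are given as a rotation vector (axis times angle).
In Python, from workcell import * gives the robot as it stands.
- The arm moves only by the tool apply_moves, never from a script. Its argument "moves" is a list of rows, each a list of 7 numbers: the shift along the tool's x, y, z normalised to -1 to 1, where 1 is 10 cm, then the turn, a rotation vector about the tool's x, y, z normalised to -1 to 1, where 1 is pi/2 rad, then the opening, from 0 (shut) to 1 (fully open). A call has 1 to 10 rows; each row shifts and turns the commanded pose from where the row before left it, along the tool's axes as they then stand; what a row does not reach is not made up. A row lasts 1/10 s, in which the tool goes at most 50 mm and 8.59 degrees, less where a joint would pass 70% of its speed; a pose out of reach is approached as far as the arm can. A call with a number of a shift or a turn outside -1 to 1 is refused whole. A call with a gripper value outside its range is refused whole. The fingers move at their own pace and stop on an object; "grip_force" is the grip in N (left out, the last holds). Time passes only in rows, so rows that do not move let the fingers close. It gives the time, the measured TCP pose, the force, the opening and the grip force at its end, in the units of the state.
- read_state(): the state, without advancing time (a new reading comes with each control period).
- snapshot(name): name is "scene" or "top"; returns the picture (400x640x3 uint8, red, green, blue); there is no depth.
- camera_model(name): a dict with "vfov" (degrees; the focal length in pixels is half the picture's height over the tangent of half this angle, whatever the lens; pixels are square), "cx", "cy" (the principal point, pixels), "R" (3x3) and "t" (3): a world point X has camera coordinates R X + t. Camera axes: x right, y down, z forward; pixel columns grow to the right and rows downward; lengths in mm; the calibration is good to about 2 mm. A picture is of the moment at which its call begins. camera_model takes no time and is no camera call.
- hand_in(): hands the job in; it is judged then, once.
Trained networks look in the newest picture that a camera, given by its name, has taken for a name from the list of things; names that differ only in an ending like _2 or _b are one class to them, and where a whole thing is asked for, a point or a joint stands for the part that bears it (a point fixed in the world has none). Each returns a list of dicts, best first, with "score" (0 to 1); they miss things now and then, are a little off and sometimes report something else, mostly with a low value. They report only what shows in the picture. A call takes as long as a camera call. They do not tell look-alikes from the thing itself.
- trace(name, camera): "mask" (400x640 bool, what is visible of it) and "box" ([left, top, right, bottom] in pixels, round what is visible of it).
- spot_point(name, camera): "pixel" ([column, row] in pixels: a listed point, or the origin of a listed thing).
The state is a dict: "clock": time; "joint_positions": joint angles; "dq": joint speeds; "tau": joint torques, N m; "tcp_pos": TCP position; "tool_rot": TCP orientation; "force": force on the tool from outside, world axes, zero at the start; "ft_torque": the same for the moment, N m; "opening": finger opening in mm; "grip_force": force on a finger pad.
Only numpy, scipy, OpenCV 4.12 (cv2) and the standard library are available. Lean on these libraries where they do the work, as an engineer would, in place of code of your own. Each camera call takes 0.05 s, during which the arm holds its last target. There are 200 camera calls.

TASK

The grey bench power supply rocks because the foot under its orange dot is screwed up too short. Without picking anything up or shoving the supply along, push the yellow wedge, thin end first, under that foot from the supply's front until it just takes up the gap and the supply sits level and no longer rocks. Prove it by pressing down on the orange dot with closed fingertips, and finish while still pressing there, firmly but not hard, with the supply standing level and steady on the wedge.

Things in the scene. Friction and masses are not known exactly. Their poses are not given: they have to be found in the camera images.
- station: Grey bench power supply, loose, 160 (x, depth) x 200 (y, width) mm, about 1.8 to 2.7 kg. Origin: mid-way between its feet, at sole level (table); z up. The front (dark panel, pale display, two knobs standing out 16 mm) faces its -x. Feet: round, black, 18 mm across, at x = +-60, y = +-80 mm. Underside 24 mm, flat top 104 mm above the table. It stands level on three feet.
- short_foot (a point): Point on the table level straight below the fourth foot (x = -60, y = -80 mm of the supply), which is screwed up and hangs 5 to 10 mm above the table, by an unknown amount. Pressing above it with more than about 3 N rocks the supply onto it; let go, it rocks back. Friction of everything about 0.5 to 0.7.
- station_dot (a point): Centre of the flat orange dot, 36 mm across, on the supply's top, 104 mm above the table, straight above the short foot (moves with the supply).
- wedge: Yellow plastic wedge, loose, about 90 g, 120 mm long (x), 45 mm wide (y), lying flat. Origin: centre of its underside; z up. The top slopes evenly from 26 mm high at the upright flat back (x = -60 mm) to 2.5 mm at the thin tip (x = +60 mm). It starts in front of the supply, tip roughly towards the short foot. Friction holds it in place when pressed.
- wedge_tip (a point): Middle of the wedge's thin tip edge, at table level.
- wedge_back (a point): Middle of the wedge's flat back face, 13 mm above the table. Pushed here the wedge slides with under 1 N; once the slope meets the foot the resistance climbs within a few mm to over 5 N; pushed further it would lift the corner or shove the supply.
- jar1: Bystander, leave alone: white jar with cork band and aluminium cap, 64 mm across, 89 mm high. Origin: centre of underside.
- jar2: Bystander: the same jar with a brass cap.
- clip_block: Bystander: green plastic block, 24 x 24 mm, 36 mm high. Origin: centre of underside.
- tape: Bystander: blue tape ring lying flat, 60 mm across, 18 mm high. Origin: centre of underside.
- driver: Bystander: black-handled screwdriver, 190 mm long, lying on the table.
- sponge_pot: Bystander: brass sponge pot on a white base, 80 x 80 mm, 58 mm high. Origin: centre of underside.
- spool: Bystander: steel solder spool, 50 mm across, 40 mm high, upright. Origin: centre of underside.
There are look-alikes about, which are no part of the job. Of the things that look like the wedge, the smallest one is meant.

How it is judged (in metres and radians):
At the end, for the whole second after the job is handed in: Fingers press the supply within 50 mm of the orange dot with 3 to 40 N, off the wedge; pressed so, it is level within 0.015 rad and still, has moved under 30 mm, and the wedge, its tip past x = -64 mm and within 30 mm of y = -80 mm in the supply's frame, carries over 1 N of it (contact force between the fingers and station between 3 and 40 N and horizontal distance between the grasp point and station_dot below 0.05 m and contact force between wedge and station above 1 N and contact force between the fingers and wedge below 0.1 N and angle between station's own z axis and vertical below 0.015 rad and x of wedge_tip in the frame of station above -0.064 m and y of wedge_tip in the frame of station between -0.11 and -0.05 m and angular speed of station below 0.1 rad/s and linear speed of wedge below 0.02 m/s and distance of station from where it was at the start of the episode below 0.03 m); the arm keeps its last pose, push and grip.
It fails at once if the wedge is lifted or tipped over (height (world z) of wedge above 0.02 m or angle between wedge's own z axis and vertical above 0.5 rad).
It fails at once if the supply is lifted or shoved along by more than 30 mm (height (world z) of station above 0.015 m or distance of station from where it was at the start of the episode above 0.03 m).
It fails at once if the fingers press the supply too hard (over 50 N) (contact force between the fingers and station above 50 N).
It fails at once if a bystander is knocked more than 30 mm away or lifted (distance of any of jar1, jar2, clip_block, tape, driver, sponge_pot, spool from where it was at the start of the episode above 0.03 m).
It also fails if it takes over 40 s, if anything falls off the work surface, if the arm or the gripper's body presses on something with over 40 N, if the wrist force passes 120 N, or if a joint passes its speed limit or range.

## Working session

There is one attempt and no reset: what is moved stays moved. The work goes in short steps, Python scripts to look and compute and a tool call to move; the robot and the scene stay as the last step left them, time stands still between calls to the robot, and variables do not carry over. Pictures are saved under pics/ and viewed, at most 10 in all, crops included, and the job is handed in when it is done.

Besides the shell and the picture viewer there is one more tool, called after ">>>" in YAML: its name, and indented under it one key for each argument. apply_moves: Moves the arm, as the interface text tells. Its arguments: {"type":"object","properties":{"moves":{"type":"array","items":{"type":"array","items":{"type":"number"}}},"grip_force":{"type":"number"}},"required":["moves"]}

```bash
mkdir -p pics
cat > h.py <<'E'
from workcell import *
import numpy as np, cv2
def save(n,f,crop=None,s=1):
    im=snapshot(n)
    if crop: im=im[crop[1]:crop[3],crop[0]:crop[2]]
    im=cv2.resize(im,None,fx=s,fy=s,interpolation=cv2.INTER_CUBIC)
    cv2.imwrite('pics/'+f,im[:,:,::-1])
def cam(n):
    m=camera_model(n); f=200/np.tan(np.radians(m['vfov'])/2)
    return f,m['cx'],m['cy'],np.array(m['R']),np.array(m['t'])
def plane(n,p,z):
    f,cx,cy,R,t=cam(n); d=R.T@np.array([(p[0]-cx)/f,(p[1]-cy)/f,1]); c=-R.T@t
    return c+d*(z-c[2])/d[2]
def proj(n,X):
    f,cx,cy,R,t=cam(n); q=R@np.array(X,float)+t; return np.array([f*q[0]/q[2]+cx,f*q[1]/q[2]+cy])
def tri(n1,p1,n2,p2):
    A=[];b=[]
    for n,p in((n1,p1),(n2,p2)):
        f,cx,cy,R,t=cam(n); d=R.T@np.array([(p[0]-cx)/f,(p[1]-cy)/f,1]); d/=np.linalg.norm(d); P=np.eye(3)-np.outer(d,d); A.append(P); b.append(P@(-R.T@t))
    return np.linalg.lstsq(np.vstack(A),np.hstack(b),rcond=None)[0]
E
python3 - <<'E'
from h import *
np.set_printoptions(precision=1,suppress=True)
for n in('scene','top'):
    save(n,n+'0.png'); print(n,camera_model(n))
    for k in('station_dot','short_foot','wedge_tip','wedge_back','wedge','station'):
        print(k,[(np.round(r['pixel']),round(r['score'],2)) for r in spot_point(k,n)[:5]])
    print([(r['box'],round(r['score'],2),r['mask'].sum()) for r in trace('wedge',n)])
print(read_state())
E
```

```text
scene {'vfov': 54.210162175301264, 'cx': 315.9315676687144, 'cy': 198.23556466307346, 'R': array([[ 0.9,  0.5, -0. ],
       [ 0.3, -0.6, -0.7],
       [-0.3,  0.6, -0.7]]), 't': array([-457.1, -116. , 1327.7])}
station_dot [(array([347., 207.]), 0.74)]
short_foot [(array([346., 236.]), 0.72), (array([326., 241.]), 0.44)]
wedge_tip [(array([392., 306.]), 0.89), (array([246., 259.]), 0.71)]
wedge_back [(array([202., 228.]), 0.94), (array([284., 252.]), 0.84), (array([328., 310.]), 0.83), (array([303., 215.]), 0.6), (array([325., 240.]), 0.17)]
wedge [(array([359., 304.]), 0.77), (array([304., 249.]), 0.73), (array([225., 244.]), 0.71)]
station [(array([356., 211.]), 0.84), (array([306., 249.]), 0.59)]
[([283.2, 237.8, 325.8, 260.5], 0.98, np.int64(710)), ([194.4, 218.1, 257.5, 264.2], 0.89, np.int64(1385)), ([327.1, 290.1, 398.6, 325.2], 0.77, np.int64(1826))]
top {'vfov': 57.05633001531541, 'cx': 323.85342098792927, 'cy': 199.21044470872351, 'R': array([[ 0. , -1. ,  0. ],
       [-1. , -0. , -0.1],
       [ 0.1, -0. , -1. ]]), 't': array([ -25.9,  541.9, 1137.3])}
station_dot [(arra
[... 240 characters left out ...]
[382., 293.]), 0.57)]
wedge [(array([386., 138.]), 0.97), (array([382., 262.]), 0.82), (array([360., 205.]), 0.57)]
station [(array([294., 176.]), 0.95)]
[([363.2, 112.1, 408.1, 156.3], 0.9, np.int64(995)), ([342.0, 185.0, 375.1, 218.4], 0.88, np.int64(552)), ([370.8, 237.4, 397.0, 290.6], 0.74, np.int64(1045))]
{'clock': 0.8, 'joint_positions': array([-0.9,  0.4,  0. , -0. , -1.2, -0.3]), 'dq': array([-0.,  0.,  0., -0.,  0., -0.]), 'tau': array([  0. , -58.2,  29.3,   7. ,   0. ,  -0. ]), 'tcp_pos': array([ 275.7, -616.1,  226.6]), 'tool_rot': array([-0.7,  3.1, -0. ]), 'force': array([0.3, 0.4, 0.5]), 'ft_torque': array([-0. , -0.1,  0. ]), 'grip_force': 0.0, 'opening': 87.35440695109166}
```

View pics/scene0.png

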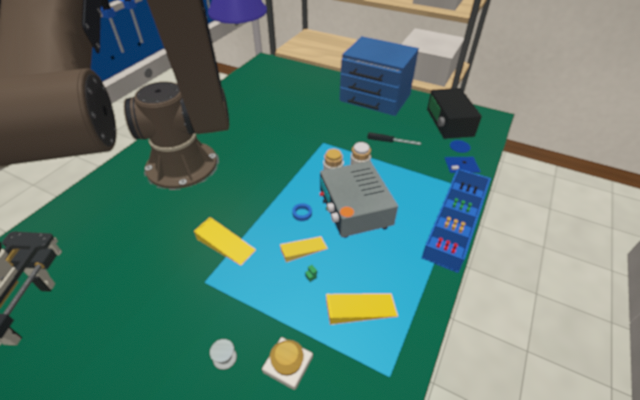

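View pics/top0.png

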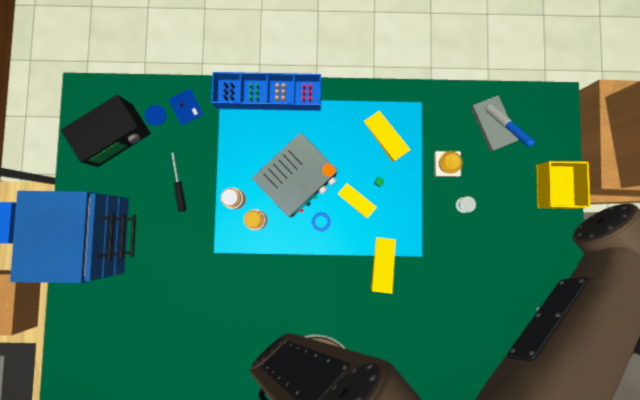

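The wedge candidates in the top view are the small one at (357,200) and larger ones at (386,138) and (383,265). In the scene view they are at (303,248), (361,307) and (225,241). The small middle one is the right choice, and its thin end points at the supply. The orange dot is at top (329,170) and scene (347,212).

Run:
```python
from h import *
np.set_printoptions(precision=1,suppress=True)
t=snapshot('top'); s=snapshot('scene')
def seg(im,lo,hi,box):
    h=cv2.cvtColor(im,cv2.COLOR_RGB2HSV); m=cv2.inRange(h,lo,hi); k=np.zeros_like(m); l,u,r,d=box; k[u:d,l:r]=m[u:d,l:r]; return k
dt=seg(t,(3,150,120),(14,255,255),(315,155,345,185)); ds=seg(s,(3,150,120),(14,255,255),(330,195,365,225))
c=lambda m:np.array([np.nonzero(m)[1].mean(),np.nonzero(m)[0].mean()])
print('dot',c(dt),c(ds),dt.astype(bool).sum(),tri('top',c(dt),'scene',c(ds)),plane('top',c(dt),104))
wt=seg(t,(20,120,100),(35,255,255),(335,178,382,224)); ws=seg(s,(20,120,100),(35,255,255),(272,230,335,268))
for n,m in(('top',wt),('scene',ws)):
    r=cv2.minAreaRect(cv2.findContours(m,0,2)[0][0]); b=cv2.boxPoints(r); print(n,r)
    for z in(2.5,13,26):print(z,[plane(n,p,z)[:2] for p in b])
g=t.copy(); h=cv2.cvtColor(t,cv2.COLOR_RGB2HSV)
m=np.zeros((400,640),np.uint8); m[130:220,250:340]=((h[130:220,250:340,1]<70)*255)
m=cv2.morphologyEx(m,cv2.MORPH_OPEN,np.ones((7,7)));m|=dt
cs=max(cv2.findContours(m,0,2)[0],key=cv2.contourArea); r=cv2.minAreaRect(cs); print('st',r,[plane('top',p,104)[:2] for p in cv2.boxPoints(r)])
for n in('jar1','jar2','clip_block','tape'):
    print(n,[plane('top',r['pixel'],10) for r in spot_point(n,'top')[:2]])
z=np.hstack([cv2.resize(t[130:240,250:400],(600,440),interpolation=2),])
cv2.imwrite('pics/crop1.png',z[:,:,::-1])
print(read_state()['tool_rot'])
```

```text
dot [327.9 169.6] [346.5 211.4] 22 [624.  -26.  102.3] [623.5 -26.1 104. ]
top ((356.47564697265625, 200.28050231933594), (37.63787841796875, 13.899465560913086), 38.65980911254883)
2.5 [array([561.3, -59.1]), array([596.7, -86.4]), array([ 523. , -181.2]), array([ 487.9, -153.8])]
13 [array([560.4, -58.7]), array([595.5, -85.7]), array([ 522.4, -179.7]), array([ 487.6, -152.6])]
26 [array([559.2, -58.2]), array([593.9, -84.9]), array([ 521.7, -177.9]), array([ 487.3, -151. ])]
scene ((302.8393249511719, 246.44451904296875), (16.116483688354492, 41.85525131225586), 72.18110656738281)
2.5 [array([ 482.2, -139.7]), array([558. , -47.7]), array([595.3, -89.7]), array([ 521. , -177.4])]
13 [array([ 487.2, -146.3]), array([562. , -55.5]), array([598.9, -96.9]), array([ 525.5, -183.6])]
26 [array([ 493.3, -154.5]), array([567. , -65.1]), array([ 603.3, -105.9]), array([ 531.1, -191.2])]
st ((296.3890075683594, 176.3296356201172), (59.15199279785156, 66.64315795898438), 46.909156799316406) [array([596. , 196.2]), array([734.2,  56.8]), array([607.7, -64.6]), array([471.8,  74.8])]
jar1 [array([540.8, 261.8,  10. ]), array([468.6, 193.5,  10. ])]
jar2 [array([540.8, 261.8,  10. ]), array([468.6, 193.5,  10. ])]
clip_block [array([ 586.8, -203.8,   10. ])]
tape [array([477.5,  -1.2,  10. ])]
[-0.7  3.1 -0. ]
```

View pics/crop1.png

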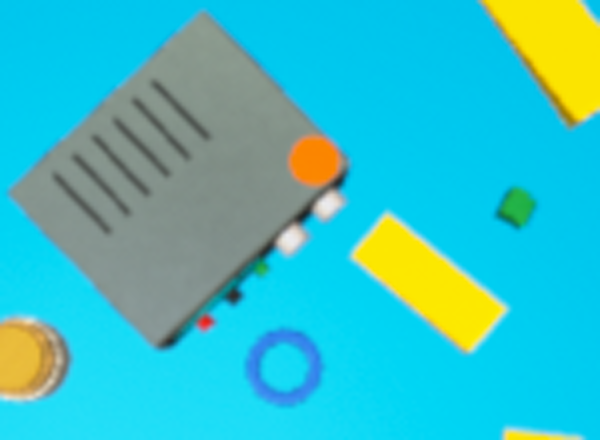

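The crop shows the supply's top with corners at top-view pixels (252.5,178), (301,133), (337,170.5) and (290,216). The orange dot is at (329,170). The small wedge has its tip edge at (346,183)-(338,194), with the back at (367,218)-(377,207).

```bash
cat > g.py <<'E'
from h import *
np.set_printoptions(precision=2,suppress=True)
L,T,Rr,B=[plane('top',p,104)[:2] for p in((252.5,178),(300.75,133),(336.75,170.5),(290,216.25))]
print(L,T,Rr,B,[np.linalg.norm(a) for a in(T-Rr,L-B,L-T,B-Rr)])
ex=(T-Rr)/np.linalg.norm(T-Rr)+(L-B)/np.linalg.norm(L-B);ex/=np.linalg.norm(ex)
ey=(L-T)/np.linalg.norm(L-T)+(B-Rr)/np.linalg.norm(B-Rr);ey/=np.linalg.norm(ey)
print('yaw',np.degrees(np.arctan2(ex[1],ex[0])),np.degrees(np.arctan2(-ey[0],ey[1])))
a=(np.arctan2(ex[1],ex[0])+np.arctan2(-ey[0],ey[1]))/2
u=np.array([np.cos(a),np.sin(a)]);v=np.array([-u[1],u[0]])
c=(L+T+Rr+B)/4; foot=c-60*u-80*v
print('c',c,'foot',foot,'yaw',a,u)
tip=np.array([578.,-72]);back=np.array([504.5,-165])
w=tip-back;w/=np.linalg.norm(w);print('wedge dir',np.degrees(np.arctan2(w[1],w[0])))
for p in(tip,back):print('in station frame',(p-c)@u,(p-c)@v)
from scipy.spatial.transform import Rotation as Q
s=read_state();print(Q.from_rotvec(s['tool_rot']).as_matrix(),s['tcp_pos'],s['clock'])
E
python3 g.py
```

```text
[594.5  194.25] [731.08  56.07] [621.26 -52.11] [484.6   81.68] [np.float64(154.15730325408703), np.float64(157.3193225505879), np.float64(194.2928267713423), np.float64(191.2402134957292)]
yaw 45.12847673188787 45.13769762622749
c [607.86  69.97] foot [622.23 -28.99] yaw 0.7877209728641961 [0.71 0.71]
wedge dir 51.679886063222554
in station frame -121.68727919071412 -78.99058372349887
in station frame -239.45226886731376 -92.50565702964055
[[-0.91 -0.41  0.  ]
 [-0.41  0.91  0.  ]
 [-0.   -0.   -1.  ]] [ 275.71 -616.1   226.57] 1.1
```

>>> apply_moves:
  moves:
    - [0, 0, 0, 0, 0, -0.076, 0]
    - [0, 0, 0, 0, 0, -0.076, 0]
    - [0, 0, 0, 0, 0, -0.076, 0]
    - [0, 0, 0, 0, 0, -0.076, 0]

```text
clock: 1.5
tcp_pos: [275.7, -616.1, 226.6]
tool_rot: [1.371, -2.827, -0.0]
force: [-0.7, -0.7, -0.4]
opening: 61.2
grip_force: 0.0
```

>>> apply_moves:
  moves:
    - [-0.4, 0.1, 0, 0, 0, 0, 0]
    - [-0.4, 0.1, 0, 0, 0, 0, 0]
    - [-0.4, 0.1, 0, 0, 0, 0, 0]
    - [-0.4, 0.1, 0, 0, 0, 0, 0]
    - [-0.4, 0.1, 0, 0, 0, 0, 0]
    - [-0.4, 0.1, 0, 0, 0, 0, 0]
    - [-0.4, 0.1, 0, 0, 0, 0, 0]
    - [-0.4, 0.1, 0, 0, 0, 0, 0]
    - [-0.4, 0.1, 0, 0, 0, 0, 0]
    - [-0.4, 0.1, 0, 0, 0, 0, 0]

```text
clock: 2.5
tcp_pos: [447.1, -239.3, 226.9]
tool_rot: [-1.364, 2.829, -0.001]
force: [1.2, 0.2, 0.3]
opening: 0.2
grip_force: 0.0
```

```bash
cat > st.py <<'E'
from h import *
import sys
from scipy.spatial.transform import Rotation as Q
np.set_printoptions(precision=2,suppress=True)
s=read_state();M=Q.from_rotvec(s['tool_rot']).as_matrix();p=s['tcp_pos']
print(s['clock'],p,'F',s['force'],'op',s['opening'],'xang',np.degrees(np.arctan2(M[1,0],M[0,0])),M[:,2])
if len(sys.argv)>3:
    print('tool delta',M.T@(np.array([float(a) for a in sys.argv[1:4]])-p))
E
python3 st.py 475.5 -201 226
```

```text
2.5 [ 447.14 -239.32  226.92] F [1.24 0.24 0.29] op 0.23928928952591952 xang -128.5261733762915 [ 0. -0. -1.]
tool delta [-47.65   1.68   0.94]
```

>>> apply_moves:
  moves:
    - [-0.23, 0.01, 0, 0, 0, 0, 0]
    - [-0.23, 0.01, 0, 0, 0, 0, 0]
    - [0, 0, 0.4, 0, 0, 0, 0]
    - [0, 0, 0.4, 0, 0, 0, 0]
    - [0, 0, 0.4, 0, 0, 0, 0]
    - [0, 0, 0.4, 0, 0, 0, 0]
    - [0, 0, 0.3, 0, 0, 0, 0]
    - [0, 0, 0, 0, 0, 0, 0]
    - [0, 0, 0, 0, 0, 0, 0]

```text
clock: 3.4
tcp_pos: [474.0, -203.8, 37.0]
tool_rot: [1.364, -2.829, -0.0]
force: [0.5, 0.3, 0.7]
opening: 0.5
grip_force: 0.0
```

```bash
python3 st.py 475.5 -201 8
python3 - <<'E'
from h import *
a=snapshot('top')[150:250,280:430]; b=snapshot('scene')[180:280,240:390]
cv2.imwrite('pics/c2.png',np.vstack([cv2.resize(i,(450,300),interpolation=2) for i in(a,b)])[:,:,::-1])
E
```

```text
3.4 [ 473.97 -203.84   37.01] F [0.55 0.28 0.68] op 0.5268812030419294 xang -128.50416638246347 [-0. -0. -1.]
tool delta [-3.19  0.56 29.01]
```

View pics/c2.png

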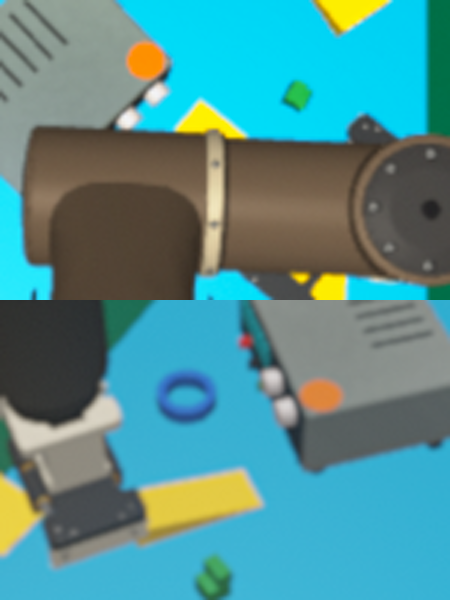

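The crop shows the hand behind the small wedge's back, clear of the big wedge, the green block and the tape. I'll go down and push.

>>> apply_moves:
  moves:
    - [0, 0, 0.15, 0, 0, 0, 0]
    - [0, 0, 0.14, 0, 0, 0, 0]
    - [-0.1, 0.006, 0, 0, 0, 0, 0]
    - [-0.1, 0, 0, 0, 0, 0, 0]
    - [-0.05, 0, 0, 0, 0, 0, 0]
    - [-0.05, 0, 0, 0, 0, 0, 0]
    - [0, 0, 0, 0, 0, 0, 0]
    - [0, 0, 0, 0, 0, 0, 0]

```text
clock: 4.3
tcp_pos: [492.1, -179.6, 7.8]
tool_rot: [-1.365, 2.829, -0.0]
force: [-0.7, 1.0, 0.3]
opening: 0.2
grip_force: 0.0
```

>>> apply_moves:
  moves:
    - [-0.05, 0, 0, 0, 0, 0, 0]
    - [-0.05, 0, 0, 0, 0, 0, 0]
    - [-0.05, 0, 0, 0, 0, 0, 0]
    - [-0.05, 0, 0, 0, 0, 0, 0]
    - [0, 0, 0, 0, 0, 0, 0]
    - [0, 0, 0, 0, 0, 0, 0]

```text
clock: 4.9
tcp_pos: [504.5, -164.0, 7.5]
tool_rot: [-1.365, 2.83, 0.0]
force: [0.3, -0.1, -0.2]
opening: 0.5
grip_force: 0.0
```

>>> apply_moves:
  moves:
    - [-0.05, 0, 0, 0, 0, 0, 0]
    - [-0.05, 0, 0, 0, 0, 0, 0]
    - [-0.05, 0, 0, 0, 0, 0, 0]
    - [-0.05, 0, 0, 0, 0, 0, 0]
    - [0, 0, 0, 0, 0, 0, 0]
    - [0, 0, 0, 0, 0, 0, 0]

```text
clock: 5.5
tcp_pos: [517.0, -148.3, 7.5]
tool_rot: [-1.365, 2.83, -0.0]
force: [-0.2, 0.3, -0.7]
opening: 0.0
grip_force: 0.0
```

```bash
python3 st.py
python3 - <<'E'
from h import *
a=snapshot('top')[150:250,280:430]; b=snapshot('scene')[180:280,240:390]
cv2.imwrite('pics/c3.png',np.vstack([cv2.resize(i,(450,300),interpolation=2) for i in(a,b)])[:,:,::-1])
E
```

```text
5.5 [ 517.02 -148.31    7.55] F [-0.17  0.29 -0.72] op 0.020755085938359143 xang -128.50521790328258 [ 0.  0. -1.]
```

View pics/c3.png

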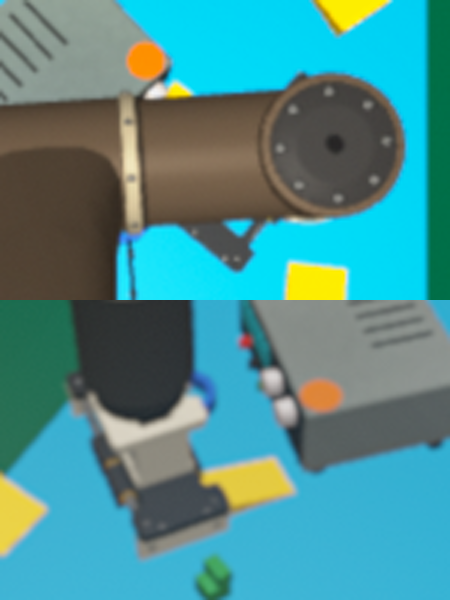

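The wedge is sliding straight, and its tip (scene crop (295,490)) is just short of the supply's short-foot corner. I'll keep going in smaller steps.

>>> apply_moves:
  moves:
    - [-0.04, 0, 0, 0, 0, 0, 0]
    - [-0.04, 0, 0, 0, 0, 0, 0]
    - [-0.04, 0, 0, 0, 0, 0, 0]
    - [-0.04, 0, 0, 0, 0, 0, 0]
    - [-0.04, 0, 0, 0, 0, 0, 0]
    - [-0.04, 0, 0, 0, 0, 0, 0]
    - [-0.04, 0, 0, 0, 0, 0, 0]
    - [0, 0, 0, 0, 0, 0, 0]
    - [0, 0, 0, 0, 0, 0, 0]

```text
clock: 6.5
tcp_pos: [534.4, -126.5, 7.5]
tool_rot: [-1.364, 2.83, 0.0]
force: [0.7, -0.2, 0.3]
opening: 0.7
grip_force: 0.0
```

>>> apply_moves:
  moves:
    - [-0.03, 0, 0, 0, 0, 0, 0]
    - [0, 0, 0, 0, 0, 0, 0]
    - [0, 0, 0, 0, 0, 0, 0]

```text
clock: 6.8
tcp_pos: [536.3, -124.3, 7.6]
tool_rot: [-1.364, 2.83, -0.0]
force: [-0.2, -0.3, -0.3]
opening: 0.7
grip_force: 0.0
```

>>> apply_moves:
  moves:
    - [-0.03, 0, 0, 0, 0, 0, 0]
    - [0, 0, 0, 0, 0, 0, 0]
    - [0, 0, 0, 0, 0, 0, 0]

```text
clock: 7.1
tcp_pos: [538.2, -121.9, 7.6]
tool_rot: [-1.364, 2.83, -0.0]
force: [0.7, -0.4, 0.2]
opening: 0.5
grip_force: 0.0
```

>>> apply_moves:
  moves:
    - [-0.03, 0, 0, 0, 0, 0, 0]
    - [0, 0, 0, 0, 0, 0, 0]
    - [0, 0, 0, 0, 0, 0, 0]

```text
clock: 7.4
tcp_pos: [540.1, -119.5, 7.6]
tool_rot: [-1.364, 2.83, -0.0]
force: [0.9, 1.0, 0.1]
opening: 0.7
grip_force: 0.0
```

>>> apply_moves:
  moves:
    - [-0.02, 0, 0, 0, 0, 0, 0]
    - [0, 0, 0, 0, 0, 0, 0]
    - [0, 0, 0, 0, 0, 0, 0]

```text
clock: 7.7
tcp_pos: [541.3, -117.9, 7.6]
tool_rot: [-1.364, 2.83, -0.0]
force: [-0.1, -0.8, -1.0]
opening: 0.5
grip_force: 0.0
```

>>> apply_moves:
  moves:
    - [-0.02, 0, 0, 0, 0, 0, 0]
    - [0, 0, 0, 0, 0, 0, 0]
    - [0, 0, 0, 0, 0, 0, 0]

```text
clock: 8.0
tcp_pos: [542.5, -116.4, 7.6]
tool_rot: [-1.364, 2.83, -0.0]
force: [0.5, -0.2, 0.6]
opening: 0.7
grip_force: 0.0
```

>>> apply_moves:
  moves:
    - [-0.02, 0, 0, 0, 0, 0, 0]
    - [0, 0, 0, 0, 0, 0, 0]
    - [0, 0, 0, 0, 0, 0, 0]

```text
clock: 8.3
tcp_pos: [543.1, -115.2, 7.6]
tool_rot: [1.363, -2.829, -0.0]
force: [-2.7, -3.7, 4.6]
opening: 0.6
grip_force: 2.2
```

>>> apply_moves:
  moves:
    - [-0.01, 0, 0, 0, 0, 0, 0]
    - [0, 0, 0, 0, 0, 0, 0]
    - [0, 0, 0, 0, 0, 0, 0]

```text
clock: 8.6
tcp_pos: [543.2, -114.7, 7.5]
tool_rot: [1.363, -2.829, -0.0]
force: [-4.7, -5.1, 5.1]
opening: 0.7
grip_force: 3.4
```

```bash
python3 st.py
python3 - <<'E'
from h import *
a=snapshot('top')[130:230,260:410]; b=snapshot('scene')[180:280,260:410]
cv2.imwrite('pics/c4.png',np.vstack([cv2.resize(i,(450,300),interpolation=2) for i in(a,b)])[:,:,::-1])
E
```

```text
8.6 [ 543.22 -114.74    7.55] F [-4.68 -5.13  5.12] op 0.7368921123559314 xang -128.55119791299552 [-0. -0. -1.]
```

View pics/c4.png

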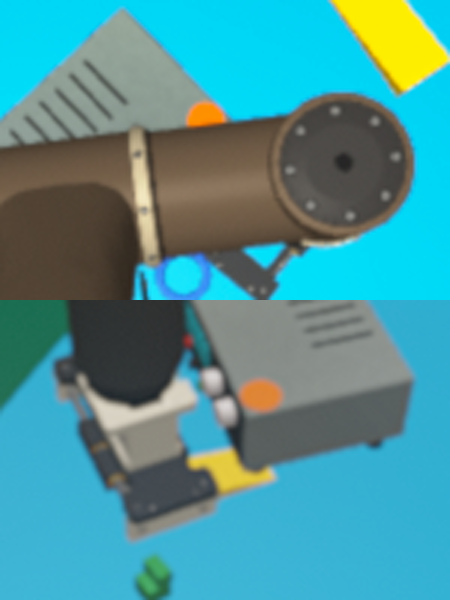

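The wedge is under the short-foot corner (scene crop (255,470)), pushed with about 7 N. The supply hasn't moved. Next I'll back off, rise and look again.

>>> apply_moves:
  moves:
    - [0.1, 0, 0, 0, 0, 0, 0]
    - [0.15, 0, 0, 0, 0, 0, 0]
    - [0.2, 0, 0, 0, 0, 0, 0]
    - [0, 0, -0.3, 0, 0, 0, 0]
    - [0, 0, -0.4, 0, 0, 0, 0]
    - [0, 0, -0.4, 0, 0, 0, 0]
    - [0, 0, -0.4, 0, 0, 0, 0]
    - [0.4, 0, 0, 0, 0, 0, 0]
    - [0.4, 0, 0, 0, 0, 0, 0]
    - [0, 0, 0, 0, 0, 0, 0]

```text
clock: 9.7
tcp_pos: [462.7, -214.6, 157.7]
tool_rot: [-1.359, 2.832, 0.001]
force: [-0.3, 0.4, -0.2]
opening: 0.5
grip_force: 0.0
```

```bash
python3 st.py
python3 - <<'E'
from h import *
np.set_printoptions(precision=1,suppress=True)
def dot(n,box):
    im=snapshot(n);h=cv2.cvtColor(im,cv2.COLOR_RGB2HSV);m=cv2.inRange(h,(3,150,120),(14,255,255));l,u,r,d=box
    y,x=np.nonzero(m[u:d,l:r]);print(n,len(x));return im,(x.mean()+l,y.mean()+u)
a,p=dot('top',(315,155,345,185));b,q=dot('scene',(330,195,365,225))
print(p,q,tri('top',p,'scene',q))
cv2.imwrite('pics/c5.png',np.vstack([cv2.resize(i,(450,300),interpolation=2) for i in(a[130:230,260:410],b[180:280,260:410])])[:,:,::-1])
E
python3 st.py 624 -26 148
```

```text
9.7 [ 462.7  -214.56  157.71] F [-0.33  0.38 -0.24] op 0.49686017745664746 xang -128.71873120725567 [-0.  0. -1.]
top 18
scene 85
(np.float64(328.44444444444446), np.float64(169.05555555555554)) (np.float64(346.54117647058825), np.float64(211.35294117647058)) [625.  -27.6 104.6]
9.8 [ 465.16 -213.2   157.73] F [-0.04  0.51 -0.06] op 0.4699877151931649 xang -128.66904040041743 [ 0.  0. -1.]
tool delta [-245.4    -7.05    9.88]
```

View pics/c5.png

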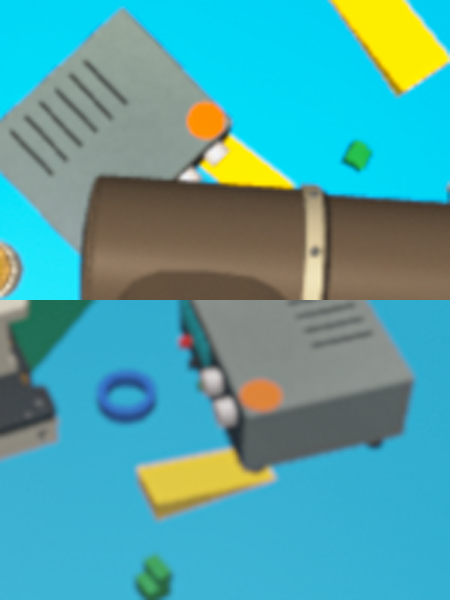

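The wedge stays under the foot and the supply hasn't moved. The dot measures (625,-27,104). Next I'll go above it.

>>> apply_moves:
  moves:
    - [-0.35, -0.01, 0, 0, 0, 0, 0]
    - [-0.35, -0.01, 0, 0, 0, 0, 0]
    - [-0.35, -0.01, 0, 0, 0, 0, 0]
    - [-0.35, -0.01, 0, 0, 0, 0, 0]
    - [-0.35, -0.01, 0, 0, 0, 0, 0]
    - [-0.35, -0.01, 0, 0, 0, 0, 0]
    - [-0.35, -0.01, 0, 0, 0, 0, 0]
    - [0, 0, 0.2, 0, 0, 0, 0]
    - [0, 0, 0.2, 0, 0, 0, 0]
    - [0, 0, 0, 0, 0, 0, 0]

```text
clock: 10.8
tcp_pos: [622.6, -24.2, 114.2]
tool_rot: [1.363, -2.825, -0.003]
force: [0.0, 0.1, -0.9]
opening: 0.3
grip_force: 0.0
```

>>> apply_moves:
  moves:
    - [0, 0, 0.04, 0, 0, 0, 0]
    - [0, 0, 0.04, 0, 0, 0, 0]
    - [0, 0, 0.02, 0, 0, 0, 0]
    - [0, 0, 0, 0, 0, 0, 0]
    - [0, 0, 0, 0, 0, 0, 0]

```text
clock: 11.3
tcp_pos: [624.7, -24.7, 108.1]
tool_rot: [-1.364, 2.829, -0.0]
force: [-0.3, 0.1, 0.4]
opening: 0.4
grip_force: 0.0
```

>>> apply_moves:
  moves:
    - [0, 0, 0.02, 0, 0, 0, 0]
    - [0, 0, 0, 0, 0, 0, 0]
    - [0, 0, 0.01, 0, 0, 0, 0]
    - [0, 0, 0, 0, 0, 0, 0]

```text
clock: 11.7
tcp_pos: [624.5, -24.6, 104.5]
tool_rot: [1.364, -2.83, -0.0]
force: [0.0, 0.8, -1.1]
opening: 0.5
grip_force: 0.0
```

>>> apply_moves:
  moves:
    - [0, 0, 0.01, 0, 0, 0, 0]
    - [0, 0, 0, 0, 0, 0, 0]
    - [0, 0, 0, 0, 0, 0, 0]

```text
clock: 12.0
tcp_pos: [624.5, -24.7, 104.3]
tool_rot: [-1.364, 2.83, -0.0]
force: [-1.6, 0.4, 4.4]
opening: 0.3
grip_force: 2.8
```

>>> apply_moves:
  moves:
    - [0, 0, 0.005, 0, 0, 0, 0]
    - [0, 0, 0, 0, 0, 0, 0]
    - [0, 0, 0, 0, 0, 0, 0]

```text
clock: 12.3
tcp_pos: [624.5, -24.6, 104.3]
tool_rot: [-1.365, 2.829, -0.001]
force: [-4.0, 0.8, 8.4]
opening: 0.1
grip_force: 4.4
```

>>> apply_moves:
  moves:
    - [0, 0, 0.005, 0, 0, 0, 0]
    - [0, 0, 0, 0, 0, 0, 0]
    - [0, 0, 0, 0, 0, 0, 0]
    - [0, 0, 0.005, 0, 0, 0, 0]
    - [0, 0, 0, 0, 0, 0, 0]
    - [0, 0, 0, 0, 0, 0, 0]
    - [0, 0, 0, 0, 0, 0, 0]
    - [0, 0, 0, 0, 0, 0, 0]
    - [0, 0, 0, 0, 0, 0, 0]

```text
clock: 13.2
tcp_pos: [624.5, -24.8, 104.1]
tool_rot: [-1.365, 2.829, -0.001]
force: [-6.0, 1.1, 13.9]
opening: 0.4
grip_force: 7.2
```

```bash
python3 st.py
python3 - <<'E'
from h import *
import cv2
a=snapshot('top')[130:230,260:410]; b=snapshot('scene')[180:280,260:410]
cv2.imwrite('pics/c6.png',np.vstack([cv2.resize(i,(450,300),interpolation=2) for i in(a,b)])[:,:,::-1])
E
python3 st.py
```

```text
13.2 [624.55 -24.77 104.11] F [-6.    1.11 13.94] op 0.436297864590142 xang -128.49284097441915 [ 0. -0. -1.]
13.3 [624.53 -24.76 104.1 ] F [-6.98  1.28 14.83] op 0.21608358977862943 xang -128.49169583668916 [ 0. -0. -1.]
```

View pics/c6.png

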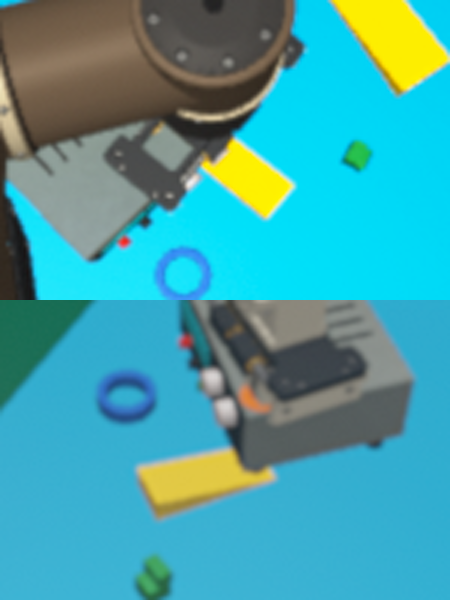

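The fingertips press the dot with about 14 N. The top has sunk only about 0.2 mm, and the wedge and supply are where they were.

```bash
python3 -c "
from workcell import *
print(hand_in())"
```

```text
the job is handed in; nothing more can be done
None
```

I pushed the smallest yellow wedge under the short foot until it took up the gap, then handed in at 13.3 s with closed fingertips pressing the orange dot at about 14 N; the dot sank only about 0.2 mm as the press rose from 4 to 14 N, and no verdict came back.

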